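Give the mould press one turn and lock its hand wheel

ROBOT

A 6-joint arm with a two-finger parallel gripper is mounted at the origin on a cart in front of the work surface, level with it; the furniture and walls round the work are solid. World frame = base frame: x ahead of the robot, y to its left, z up, the work surface at z = 0. Lengths are in m, angles in rad, forces in N, time in s.
With the tool pointing down it reaches from about 0.4 to 0.825 m from the base axis. Payload 7 kg.
Tool frame: the origin (TCP) lies at the very end of the fingers, on their centre line; the grasp point (between the pads) lies 19 mm behind it; z points along the fingers, y is the line along which they close (so a half turn about z gives the same grasp; the last joint's range is limited). The gripper opens to 88 mm and grips with 3 to 60 N. Pads are 19 mm wide; open, the fingers measure 130 mm over their backs; the gripper's body (78 mm by 193 mm) begins 47 mm behind the grasp point.
Start: joints at [-1.045, 0.359, 0.012, 0, -1.224, -0.288], TCP at [0.159, -0.656, 0.227] pointing down, gripper open.
Joint ranges: [-3.07, 3.07], [-1.43, 2.12], [-1.02, 1.25], [-3.03, 1.67], [-3.05, -0], [-3.03, 3.03]. Speed limits (rad/s): [2.39, 2.39, 3.01, 3.14, 3.14, 3.14].

INTERFACE

Orientations are given as a 3x3 rotation matrix whose columns are the frame's x, y, z axes.
In Python, from station import env gives the robot as it stands.
- The arm moves only by the tool carry_out, never from a script. Its argument "moves" is a list of rows, each a list of 4 numbers: the shift along the world's x, y, z in cm, then the turn about the world's z in degrees. A call has 1 to 12 rows; each row shifts and turns the commanded pose from where the row before left it; what a row does not reach is not made up. A row lasts 1/8 s, in which the tool goes at most 62.5 mm and 10.7 degrees, less where a joint would pass 70% of its speed; a pose out of reach is approached as far as the arm can. A call is refused whole if a number of a shift passes 6.25 or a number of a turn 10.7, either way. A call with a gripper value outside its range is refused whole. "claw" is the finger opening in cm, from 0 to 8.76, set as the call begins (left out, the last holds). The fingers move at their own pace and stop on an object; "force" is the grip in N (left out, the last holds). Time passes only in rows, so rows that do not move let the fingers close. It gives the time, the measured TCP pose, the force, the opening and the grip force at its end, in the units of the state.
- env.sense(): the state, without advancing time (a new reading comes with each control period).
- env.capture(name): name is "side" or "top"; returns a dict with "image" (420x560x3 uint8, red, green, blue), "mtx" (3x3 intrinsics, pixels), "R" (3x3) and "t" (3): a world point X has camera coordinates R X + t. Camera axes: x right, y down, z forward; pixel columns grow to the right and rows downward; lengths in m; the calibration is good to about 2 mm. A picture is of the moment at which its call begins. There is no depth.
- env.sign_off(): hands the job in; it is judged then, once.
Trained networks look in a picture, given as the dict that the camera call returned (one of the last four; its "shot" number tells which), for a name from the list of things; names that differ only in an ending like _2 or _b are one class to them, and where a whole thing is asked for, a point or a joint stands for the part that bears it (a point fixed in the world has none). Each returns a list of dicts, best first, with "score" (0 to 1); they miss things now and then, are a little off and sometimes report something else, mostly with a low value. They report only what shows in the picture. A call takes as long as a camera call.
- env.trace(target, picture): "pixels" (420x560 bool, what is visible of it) and "point" ([column, row] in pixels, amid what is visible of it).
- env.mark_of(target, picture): "point" ([column, row] in pixels: a listed point, or the origin of a listed thing).
The state is a dict: "time": time; "q": joint angles; "qd": joint speeds; "tau": joint torques, N m; "ee_pos": TCP position; "ee_rot": TCP orientation; "ft_force": force on the tool from outside, world axes, zero at the start; "wrist_torque": the same for the moment, N m; "gripper_width": finger opening in m; "grasp_force": force on a finger pad.
Only numpy, scipy, OpenCV 4.12 (cv2) and the standard library are available. Lean on these libraries where they do the work, as an engineer would, in place of code of your own. Each camera call takes 0.05 s, during which the arm holds its last target. There are 200 camera calls.

TASK

A two-part plaster mould waits in the screw press under the raised pad. Using fingertips only, without gripping or lifting anything, push the locking bolt fully out of the hand wheel's notch by its black ball peg, push the wheel clockwise (seen from above) by its upright red handle through exactly one full turn so that the pad comes down on the mould, and push the bolt fully home into the notch again. Push gently, do not overrun the turn, and leave the mould and the tools lying about where they are.

Things in the scene. Friction and masses are not known exactly. Their poses are not given: they have to be found in the camera images.
- press: Green bench screw press, fixed; place and yaw vary. Origin: centre of its base's underside, on the table; z up, -x its front, +y its left. Base 150 x 180 mm (x, y), steel bed on top at z = 20; columns 18 mm thick at y = -74 and 74; bridge 44 mm wide, y = -94 to 102, top at z = 174. The hand wheel above it turns about the z axis through this origin.
- wheel_axis (a point): Point on the wheel's axis level with the top of the rim, 216 mm above the table; axes as press, does not turn. The rim is a 16 mm round ring, outer radius 82 mm. The hub, 40 mm thick, ends 5 mm above this point; out of it sticks the 17 mm screw, 24 mm above this point, which sinks 8 mm in a turn without turning.
- handle (a point): Middle of the wheel's upright red handle, a round post 23 mm thick from 220 to 260 mm above the table (this point: 240), 70 mm from the wheel's axis, fixed to the wheel. At the start it stands on the press's -x side of the axis; after one whole turn it is there again.
- wheel (a joint): Turn of the hand wheel in rad; 0 at the start, grows clockwise seen from above; one whole turn is 6.283. Turns stiffly (about 2 N at the handle), does not run on and stays where it is left. Can move only while the bolt is out.
- notch_station (a point): Fixed point on the press where the bolt enters the notch of the steel disc (radius 56 mm) under the wheel, 184 mm above the table, 56 mm from the axis toward the press's +y. The notch's mouth is flared, so the 10 mm round-nosed bolt, pushed in, draws a wheel up to about 0.15 rad off into line; farther off, it stops on the disc's edge.
- bolt (a joint): Sliding locking bolt: 0 = home in the notch (as at the start), 0.030 m = fully out, at its stop; the wheel is free from 0.024 m on. Slides out along the press's +y with about 2 N of friction, stays where it is left; pushing it home takes up to about 8 N while it draws the wheel into line.
- bolt_peg (a point): Middle (226 mm above the table) of the bolt's upright peg, 15 mm thick from 196 to 238 mm, with a black 22 mm ball on top that ends at 257 mm. From the wheel's axis it is 113 mm along the press's +y when home, 143 mm when out: outside the rim and rising above it, so fingertips above 220 mm can push it from either side.
- platen: Black rubber pressing pad 90 x 96 mm under the screw, backed by a green plate; springy (4 N per mm). Origin: centre of its lower face. It starts 6.5 mm above the mould and comes down 8 mm in one turn of the wheel.
- mould: Loose two-part white plaster mould with pencil lines across its seam, 100 x 106 x 75 mm (x, y, z), 0.9 kg, standing on the press's bed under the pad. Origin: centre of its underside.
- mallet: Beech mallet lying on the table, 215 mm long, head 68 mm; bystander.
- sanding_block: Brown cork sanding block on the table, 110 x 66 x 31 mm; bystander.
- test_tile: Small pale plaster test tile on the table, 48 x 39 x 17 mm; bystander.
- chisel_narrow: Narrow modelling chisel with a wooden handle on the table, 220 mm long; bystander.
- chisel_wide: Wide modelling chisel with a wooden handle on the table, 210 mm long; bystander.

How it is judged:
On the way, in this order (a step that is already met when the one before it is completed fails the run):
1. the locking bolt has been pushed out of the notch, the wheel not yet turned (value of joint bolt above 0.024 m and value of joint wheel between -0.2 and 0.2 rad), for 0.1 s.
2. the wheel has been pushed half way round clockwise with the bolt out (value of joint wheel between 3 and 5 rad and value of joint bolt above 0.02 m), for 0.05 s.
3. the wheel has come to one full turn, the bolt still out (value of joint wheel between 6.083 and 6.483 rad and value of joint bolt above 0.016 m), for 0.1 s.
At the end, for the whole second after the job is handed in: the wheel stands at one full turn (within 0.06 rad) and is at rest, the bolt is home in the notch (within 3 mm), the pad bears on the mould with more than 3 N, and the mould is within 6 mm of where it stood (value of joint wheel between 6.223 and 6.343 rad and value of joint bolt below 0.003 m and contact force between platen and mould above 3 N and distance of mould from where it was at the start of the episode below 0.006 m and velocity of joint wheel between -0.05 and 0.05 rad/s); the robot touches nothing.
It fails at once if the wheel was overrun by more than 0.5 rad past one turn, or turned back by more than 0.35 rad (value of joint wheel above 6.783 rad or value of joint wheel below -0.35 rad).
It fails at once if the fingers pressed on or gripped the press with more than 30 N (contact force between the fingers and press above 30 N).
It fails at once if the mould was lifted or shifted by more than 8 mm (distance of mould from where it was at the start of the episode above 0.008 m).
It fails at once if a tool, the sanding block or the test tile was moved by more than 30 mm (distance of any of mallet, sanding_block, test_tile, chisel_narrow, chisel_wide from where it was at the start of the episode above 0.03 m).
It also fails if it takes over 61 s, if anything falls off the work surface, if the arm or the gripper's body presses on something with over 40 N, if the wrist force passes 120 N, or if a joint passes its speed limit or range.

## Working session

There is one attempt and no reset: what is moved stays moved. The work goes in short steps, Python scripts to look and compute and a tool call to move; the robot and the scene stay as the last step left them, time stands still between calls to the robot, and variables do not carry over. Pictures are saved under pics/ and viewed, at most 10 in all, crops included, and the job is handed in when it is done.

Besides the shell and the picture viewer there is one more tool, called after "Emit:" by a JSON object that holds its "name" and its "arguments". carry_out: Moves the arm, as the interface text tells. Its arguments: {"type":"object","properties":{"moves":{"type":"array"},"claw":{"type":"number"},"force":{"type":"number"}},"required":["moves"]}

```bash
mkdir -p pics; cat > h.py <<'E'
import numpy as np, cv2
from station import env
def P(c): return c["mtx"]@np.c_[c["R"],c["t"]]
def ray(c,p,z):
    d=c["R"].T@np.linalg.solve(c["mtx"],[p[0],p[1],1]); o=-c["R"].T@c["t"]
    return o+d*(z-o[2])/d[2]
def tri(c1,p1,c2,p2):
    X=cv2.triangulatePoints(P(c1),P(c2),np.float64(p1).reshape(2,1),np.float64(p2).reshape(2,1)).ravel()
    return X[:3]/X[3]
E
python3 - <<'E'
from h import *
np.set_printoptions(precision=4,suppress=True)
s=env.sense();print(s["time"],s["ee_pos"],s["ee_rot"],s["gripper_width"])
cs={n:env.capture(n) for n in("side","top")}
for n,c in cs.items():
    cv2.imwrite(f"pics/{n}0.png",c["image"][:,:,::-1]); print(n,-c["R"].T@c["t"])
for t,z in(("press",0),("wheel_axis",.216),("handle",.24),("notch_station",.184),("bolt_peg",.226),("mould",.02)):
    ps=[]
    for n,c in cs.items():
        m=env.mark_of(t,c)
        if m: ps.append((c,m[0]["point"])); print(t,n,np.array(m[0]["point"]),m[0]["score"],ray(c,m[0]["point"],z))
    if len(ps)==2: print("  tri",tri(*ps[0],*ps[1]))
E
```

```text
0.0 [ 0.1589 -0.6556  0.2256] [[-0.9719 -0.2354 -0.0005]
 [-0.2354  0.9719  0.0015]
 [ 0.0002  0.0016 -1.    ]] 0.08788845946706919
side [-0.0094 -1.0795  0.9806]
top [ 0.4155 -0.2088  1.2116]
press side [286.3 254.3] 0.76 [ 0.4795 -0.2673  0.    ]
press top [298.2 209.5] 0.93 [ 0.4796 -0.2668  0.    ]
  tri [ 0.4797 -0.2668 -0.0006]
wheel_axis side [283.8 190.5] 0.74 [ 0.4786 -0.2587  0.216 ]
wheel_axis top [300.5 201.9] 0.6 [ 0.4871 -0.2626  0.216 ]
  tri [ 0.482  -0.2601  0.2161]
handle side [258.3 192.9] 0.65 [ 0.4075 -0.2607  0.24  ]
handle top [309.4 235.1] 0.7 [ 0.404 -0.281  0.24 ]
  tri [ 0.401  -0.2783  0.2551]
notch_station side [281.7 253. ] 0.5 [ 0.3811 -0.411   0.184 ]
notch_station top [280.1 212.3] 0.8 [ 0.4637 -0.2111  0.184 ]
  tri [ 0.4853 -0.2173 -0.0429]
bolt_peg side [283.7 229.2] 0.74 [ 0.4016 -0.3862  0.226 ]
bolt_peg top [253.6 215.3] 0.61 [ 0.4557 -0.1454  0.226 ]
  tri [ 0.506  -0.1534 -0.0116]
mould side [289.2 250. ] 0.58 [ 0.4844 -0.2744  0.02  ]
mould top [309.4 230.4] 0.43 [ 0.4154 -0.2977  0.02  ]
  tri [ 0.4414 -0.3088  0.0713]
```

View pics/side0.png

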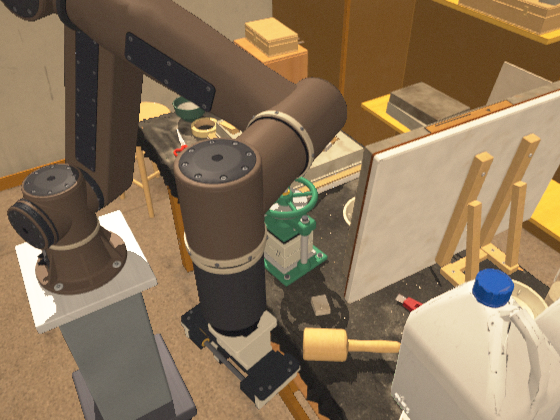

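View pics/top0.png

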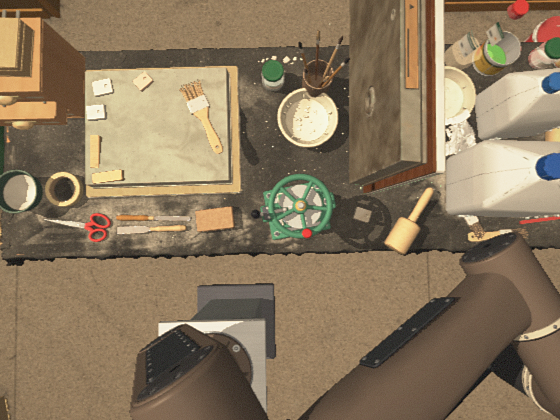

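The top view shows the wheel at about (300,205), the red handle at (307,233) and the ball peg at (255,213). A tall board stands right of the press, from about column 350. In the side view the arm hides the ball. Next I refine the pose by fitting everything together.

```bash
cat > /dev/null; python3 - <<'E'
from h import *
from scipy.optimize import least_squares
np.set_printoptions(precision=4,suppress=True)
c=env.capture("top"); d=env.capture("side")
def proj(c,X):
    q=(P(c)@np.c_[X,np.ones(len(X))].T); return (q[:2]/q[2]).T
obs=[]
for n,cc in(("top",c),("side",d)):
    for t in("handle","bolt_peg","wheel"):
        r=env.trace(t,cc)
        for k in r[:1]:
            ys,xs=np.where(k["pixels"]); print(n,t,k["score"],k["point"],len(xs),xs.min(),xs.max(),ys.min(),ys.max())
            if t=="wheel" and n=="top": W=k["pixels"]
im=c["image"].astype(int); m=(im[...,0]>140)&(im[...,1]<70)&(im[...,2]<70); m[:,:290]=0;m[:,325:]=0;m[:215]=0;m[250:]=0
ys,xs=np.where(m);hc=np.array([xs.mean(),ys.mean()]);print("red",hc,len(xs))
ct=max(cv2.findContours(W.astype(np.uint8),0,1)[0],key=cv2.contourArea)
hull=cv2.convexHull(ct)[:,0].astype(float)
print(cv2.fitEllipse(ct), )
v=c["image"][180:260,230:350,::-1]; cv2.imwrite("pics/crop1.png",cv2.resize(v,None,fx=6,fy=6,interpolation=cv2.INTER_CUBIC))
(ex,ey),_,_=cv2.fitEllipse(ct)
print("axis from ellipse z.208",ray(c,(ex,ey),.208),"handle top z.25",ray(c,hc,.25))
E
```

```text
top handle 0.98 [300.6, 205.4] 2964 267 331 174 238
top bolt_peg 0.55 [293.9, 208.2] 3851 251 334 173 240
side handle 0.94 [291.6, 200.3] 1268 265 317 177 220
side wheel 0.81 [292.7, 201.9] 1236 266 317 177 219
red [307.4211 232.9474] 38Traceback (most recent call last):
  File "<stdin>", line 16, in <module>
NameError: name 'W' is not defined
```

```bash
python3 - <<'E'
from h import *
np.set_printoptions(precision=4,suppress=True)
c=env.capture("top")
W=env.trace("handle",c)[0]["pixels"]
ct=max(cv2.findContours(W.astype(np.uint8),0,1)[0],key=cv2.contourArea)
g=np.array([ray(c,p,.208)[:2] for p in ct[:,0]])
from scipy.optimize import least_squares
f=least_squares(lambda a:np.hypot(*(g-a[:2]).T)-a[2],[.48,-.265,.08],loss="soft_l1",f_scale=.001)
print("circle",f.x)
hc=(307.42,232.95); h=ray(c,hc,.252); print("handle",h, "d",h[:2]-f.x[:2],np.hypot(*(h[:2]-f.x[:2])))
im=c["image"].astype(int); m=(im.sum(2)<75); m[:,:245]=0;m[:,268:]=0;m[:200]=0;m[225:]=0
n,l,s,ce=cv2.connectedComponentsWithStats(m.astype(np.uint8)); print(s,ce)
for k in range(1,n):
    b=ray(c,ce[k],.246); print("ball",b,b[:2]-f.x[:2],np.hypot(*(b[:2]-f.x[:2])))
print("board foot",ray(c,(362,188),0),ray(c,(385,188),.3))
v=c["image"][180:260,230:350,::-1]; cv2.imwrite("pics/crop1.png",cv2.resize(v,None,fx=6,fy=6,interpolation=cv2.INTER_CUBIC))
E
```

```text
circle [ 0.479  -0.2602  0.0795]
handle [ 0.4094 -0.2755  0.252 ] d [-0.0695 -0.0152] 0.07118479475988243
[[     0      0    560    420 235197]
 [   258    212      1      1      1]
 [   258    214      1      1      1]
 [   257    216      1      1      1]] [[279.5003 209.4999]
 [258.     212.    ]
 [258.     214.    ]
 [257.     216.    ]]
ball [ 0.4627 -0.1575  0.246 ] [-0.0163  0.1028] 0.10406239309226369
ball [ 0.4578 -0.1574  0.246 ] [-0.0211  0.1029] 0.10501902202516489
ball [ 0.453  -0.1549  0.246 ] [-0.0259  0.1054] 0.10852299158567275
board foot [ 0.5411 -0.4633  0.    ] [ 0.5089 -0.4532  0.3   ]
```

View pics/crop1.png

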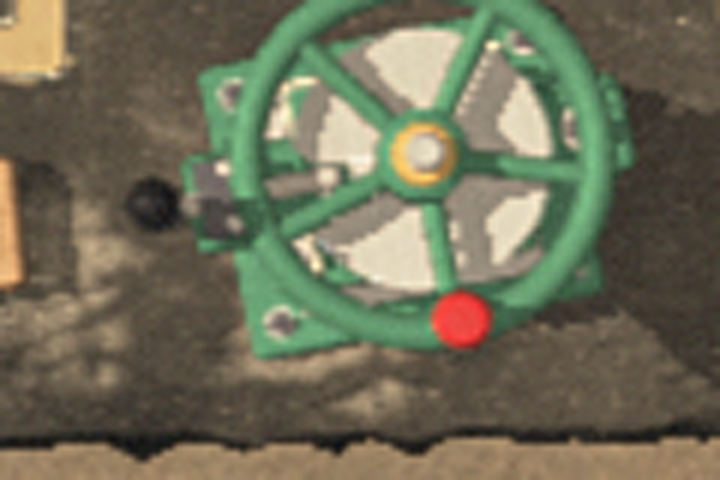

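The crop shows the ball at about (255,213), the handle at (307,233) and the screw at (301,205). I take the axis as (0.479, -0.261) and the yaw as 11.5°. The measured radii of 71 mm (handle) and 112 mm (ball) match the 70 and 113 mm given. I move above the inner side of the peg with the fingers closed.

Emit:
{"name": "carry_out", "arguments": {"moves": [[0, 0, 3.7, -1], [0, 0, 3.7, -1], [3.07, 4.59, 0, 0], [3.07, 4.59, 0, 0], [3.07, 4.59, 0, 0], [3.07, 4.59, 0, 0], [3.07, 4.59, 0, 0], [3.07, 4.59, 0, 0], [3.07, 4.59, 0, 0], [3.07, 4.59, 0, 0], [3.07, 4.59, 0, 0], [3.07, 4.59, 0, 0]], "claw": 0, "force": 10}}

```text
time: 2.7
ee_pos: [0.4668, -0.1953, 0.301]
ee_rot: [[-0.979, -0.202, 0.001], [-0.202, 0.979, -0.0], [-0.001, -0.0, -1.0]]
ft_force: [1.1, -0.2, 0.1]
gripper_width: 0.0003
grasp_force: 0.0
```

Emit:
{"name": "carry_out", "arguments": {"moves": [[0, 0, -3.8, 0], [0, 0, -3.6, 0], [0, 0, 0, 0], [-0.1, 0.5, 0, 0], [-0.1, 0.5, 0, 0], [-0.1, 0.5, 0, 0], [-0.1, 0.5, 0, 0], [-0.1, 0.5, 0, 0], [-0.1, 0.5, 0, 0], [-0.1, 0.4, 0, 0], [0, 0, 0, 0]]}}

```text
time: 4.08
ee_pos: [0.4589, -0.1626, 0.2265]
ee_rot: [[-0.979, -0.202, -0.0], [-0.202, 0.979, 0.0], [-0.0, 0.0, -1.0]]
ft_force: [0.4, -1.1, 0.8]
gripper_width: 0.0008
grasp_force: 0.4
```

```bash
python3 - <<'E'
from h import *
c=env.capture("top")
v=c["image"][170:260,220:350,::-1]; cv2.imwrite("pics/crop2.png",cv2.resize(v,None,fx=5,fy=5,interpolation=cv2.INTER_CUBIC))
d=env.capture("side")
v=d["image"][150:310,230:360,::-1]; cv2.imwrite("pics/crop2s.png",cv2.resize(v,None,fx=3,fy=3,interpolation=cv2.INTER_CUBIC))
E
```

```text
(no output)
```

View pics/crop2.png

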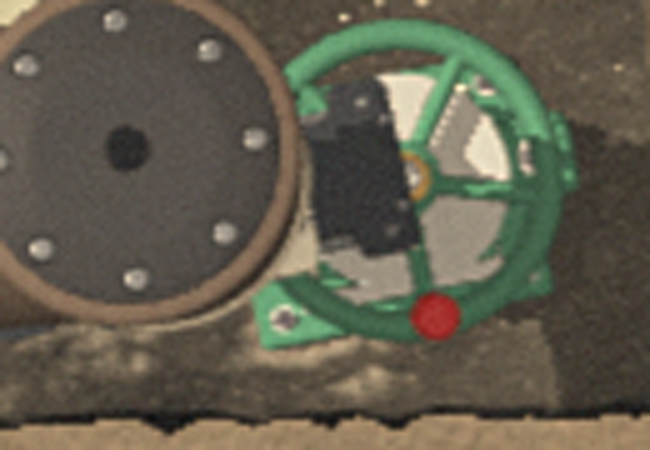

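The arm hides the peg, but the handle has not moved and the force reading (-1.1 N in y) points to contact. I push on.

Emit:
{"name": "carry_out", "arguments": {"moves": [[-0.1, 0.4, 0, 0], [-0.1, 0.4, 0, 0], [0, 0.15, 0, 0], [0, 0, 0, 0]]}}

```text
time: 4.68
ee_pos: [0.4567, -0.1532, 0.2264]
ee_rot: [[-0.979, -0.202, -0.001], [-0.202, 0.979, 0.0], [0.001, 0.0, -1.0]]
ft_force: [1.0, -0.6, -0.6]
gripper_width: 0.0007
grasp_force: 0.2
```

Emit:
{"name": "carry_out", "arguments": {"moves": [[0, 0.1, 0, 0], [0, 0.1, 0, 0], [0, 0, 0, 0]]}}

```text
time: 5.05
ee_pos: [0.4567, -0.1515, 0.2264]
ee_rot: [[-0.98, -0.201, -0.001], [-0.201, 0.98, 0.0], [0.001, 0.0, -1.0]]
ft_force: [-0.2, -1.4, -0.5]
gripper_width: 0.0006
grasp_force: 0.6
```

Emit:
{"name": "carry_out", "arguments": {"moves": [[0, 0.1, 0, 0], [0, 0.1, 0, 0], [0, 0, 0, 0]]}}

```text
time: 5.42
ee_pos: [0.457, -0.1494, 0.2266]
ee_rot: [[-0.979, -0.202, 0.0], [-0.202, 0.979, 0.0], [-0.0, 0.0, -1.0]]
ft_force: [-1.6, -1.7, 0.1]
gripper_width: 0.0006
grasp_force: 0.7
```

Emit:
{"name": "carry_out", "arguments": {"moves": [[0.2, -1, 0, 0], [0.2, -1, 0, 0], [0, 0, 3.7, 0], [0, 0, 3.7, 0], [-1.35, -5.1, 0, 0], [-1.35, -5.1, 0, 0], [-1.35, -5.2, 0, 0], [0, 0, 0, 0]]}}

```text
time: 6.42
ee_pos: [0.4193, -0.3269, 0.3]
ee_rot: [[-0.98, -0.197, -0.001], [-0.197, 0.98, 0.0], [0.001, 0.0, -1.0]]
ft_force: [1.1, 0.5, -0.3]
gripper_width: 0.0005
grasp_force: 0.0
```

```bash
python3 - <<'E'
from h import *
c=env.capture("top")
v=c["image"][170:260,220:350,::-1]; cv2.imwrite("pics/crop3.png",cv2.resize(v,None,fx=6,fy=6,interpolation=cv2.INTER_CUBIC))
# ball candidates: press yaw 11.5
A=np.array([.479,-.261]);ey=np.array([-.199,.98])
for s in(.113,.137,.143):
    q=P(c)@np.r_[A+s*ey,.246,1]; print(s,((q[:2]/q[2]-[220,170])+.5)*6)
print(env.sense()["ee_pos"],env.sense()["q"])
E
```

```text
0.113 [213.44971541 270.64088624]
0.137 [155.34911745 283.74529397]
0.143 [140.81572736 287.02325455]
[ 0.41976308 -0.32548039  0.30004703] [-2.90231518e-01  7.97707208e-02 -1.82880560e-01 -1.56838824e-04
 -1.30888720e+00 -1.08148080e+00]
```

View pics/crop3.png

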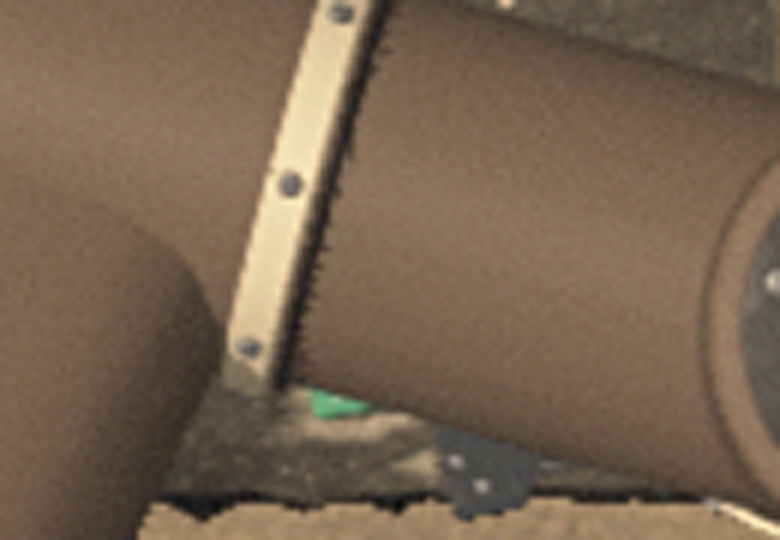

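The arm hides the peg from above here, so I use the side camera.

```bash
python3 - <<'E'
from h import *
c=env.capture("side")
v=c["image"][150:300,220:360,::-1]; cv2.imwrite("pics/crop4.png",cv2.resize(v,None,fx=4,fy=4,interpolation=cv2.INTER_CUBIC))
A=np.array([.479,-.261]);ey=np.array([-.199,.98])
for s in(.113,.137,.143):
    q=P(c)@np.r_[A+s*ey,.246,1]; print(s,((q[:2]/q[2]-[220,150])+.5)*4)
E
```

```text
0.113 [138.5904074   47.34635914]
0.137 [114.52096046  31.49204925]
0.143 [108.58414837  27.58152904]
```

View pics/crop4.png

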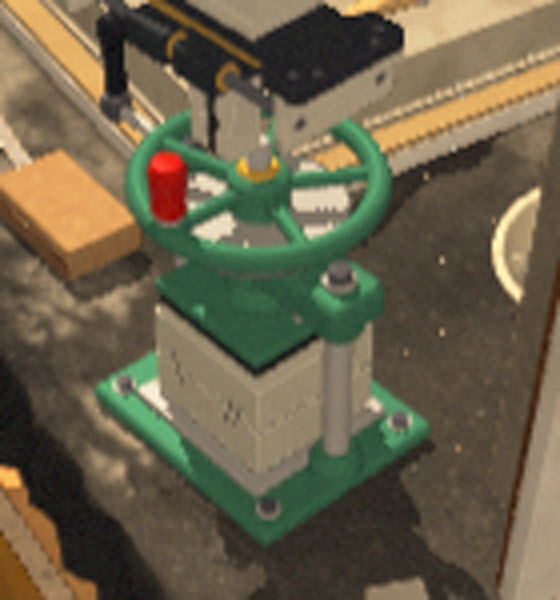

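```bash
python3 - <<'E'
from h import *
c=env.capture("side"); s=env.sense()
print(s["time"],s["ee_pos"])
for X in ([.4193,-.3269,.3],[.4193,-.3269,.366],[.4104,-.2749,.26],[.479,-.261,.24]):
    q=P(c)@np.r_[X,1]; print(X,q[:2]/q[2],((q[:2]/q[2]-[220,150])+.5)*4)
v=c["image"][60:240,200:400,::-1]; cv2.imwrite("pics/crop5.png",cv2.resize(v,None,fx=4,fy=4)[:600])
E
```

```text
6.575 [ 0.42042519 -0.32378763  0.30032935]
[0.4193, -0.3269, 0.3] [276.42233819 186.03731676] [227.68935276 146.14926706]
[0.4193, -0.3269, 0.366] [275.89554727 161.5290872 ] [225.58218907  48.11634879]
[0.4104, -0.2749, 0.26] [262.02532499 189.04560632] [170.10129997 158.18242527]
[0.479, -0.261, 0.24] [284.34624969 183.18801616] [259.38499875 134.75206463]
```

View pics/crop5.png

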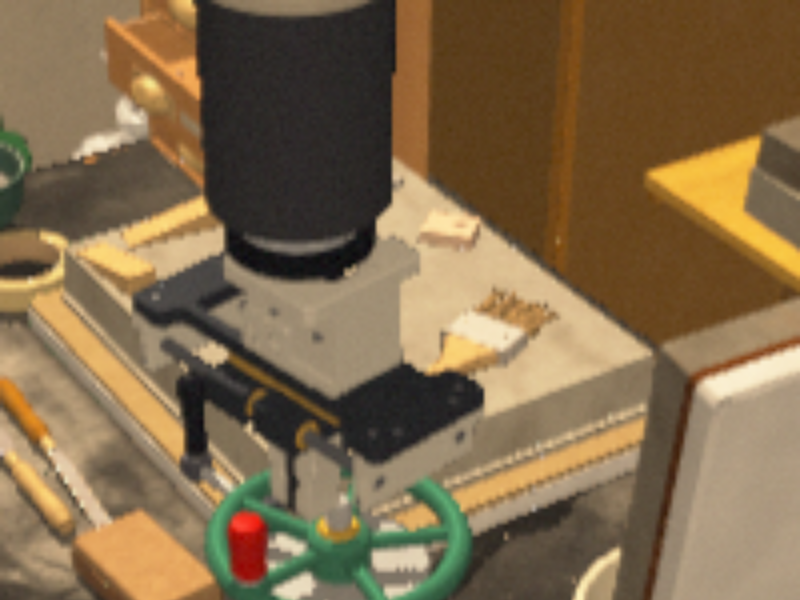

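```bash
cat > plan.py <<'E'
from h import *
A=np.array([.479,-.261]);psi=np.radians(11.5);ex=np.array([np.cos(psi),np.sin(psi)]);ey=np.array([-ex[1],ex[0]])
def ctr(th,L=.034,r=.070):
    a=np.pi-np.radians(th); p=r*np.array([np.cos(a),np.sin(a)])-L*np.array([np.sin(a),-np.cos(a)])
    return A+p[0]*ex+p[1]*ey
def table(ths,start,L=.034):
    p=np.array(start)
    for t in ths:
        n=ctr(t,L); d=np.round((n-p)*100,2); p=p+d/100; print(t,list(d),np.round(p,4))
E
python3 - <<'E'
from plan import *
np.set_printoptions(precision=4,suppress=True)
d=env.capture("side");c=env.capture("top")
print("foot side",ray(d,(347,297),0),"toptri",tri(c,(365,192),d,(362,152)),tri(c,(365,192),d,(347,297)))
s=env.sense();print(s["ee_pos"])
table([0]+list(np.arange(7.5,196,7.5)),s["ee_pos"][:2])
E
```

```text
foot side [ 0.5318 -0.4711  0.    ] toptri [ 0.5354 -0.4161  0.396 ] [ 0.5297 -0.4722  0.0023]
[ 0.4208 -0.323   0.3006]
0 [np.float64(-0.36), np.float64(1.47)] [ 0.4172 -0.3083]
7.5 [np.float64(-0.57), np.float64(0.85)] [ 0.4115 -0.2998]
15.0 [np.float64(-0.44), np.float64(0.91)] [ 0.4071 -0.2907]
22.5 [np.float64(-0.33), np.float64(0.97)] [ 0.4038 -0.281 ]
30.0 [np.float64(-0.2), np.float64(1.0)] [ 0.4018 -0.271 ]
37.5 [np.float64(-0.06), np.float64(1.01)] [ 0.4012 -0.2609]
45.0 [np.float64(0.07), np.float64(1.02)] [ 0.4019 -0.2507]
52.5 [np.float64(0.2), np.float64(1.0)] [ 0.4039 -0.2407]
60.0 [np.float64(0.32), np.float64(0.96)] [ 0.4071 -0.2311]
67.5 [np.float64(0.46), np.float64(0.91)] [ 0.4117 -0.222 ]
75.0 [np.float64(0.56), np.float64(0.85)] [ 0.4173 -0.2135]
82.5 [np.float64(0.68), np.float64(0.76)] [ 0.4241 -0.2059]
90.0 [np.float64(0.76), np.float64(0.67)] [ 0.4317 -0.1992]
97.5 [np.float64(0.85), np.float64(0.57)] [ 0.4402 -0.1935]
105.0 [np.float64(0.91), np.float64(0.44)] [ 0.4493 -0.1891]
112.5 [np.float64(0.97), np.float64(0.33)] [ 0.459  -0.1858]
120.0 [np.float64(1.0), np.float64(0.2)] [ 0.469  -0.1838]
127.5 [np.float64(1.01), np.float64(0.06)] [ 0.4791 -0.1832]
135.0 [np.float64(1.02), np.float64(-0.07)] [ 0.4893 -0.1839]
142.5 [np.float64(1.0), np.float64(-0.2)] [ 0.4993 -0.1859]
150.0 [np.float64(0.96), np.float64(-0.33)] [ 0.5089 -0.1892]
157.5 [np.float64(0.91), np.float64(-0.45)] [ 0.518  -0.1937]
165.0 [np.float64(0.85), np.float64(-0.56)] [ 0.5265 -0.1993]
172.5 [np.float64(0.76), np.float64(-0.68)] [ 0.5341 -0.2061]
180.0 [np.float64(0.67), np.float64(-0.76)] [ 0.5408 -0.2137]
187.5 [np.float64(0.57), np.float64(-0.85)] [ 0.5465 -0.2222]
195.0 [np.float64(0.44), np.float64(-0.91)] [ 0.5509 -0.2313]
```

Emit:
{"name": "carry_out", "arguments": {"moves": [[0, 0, -3.7, 0], [0, 0, -3.6, 0], [-0.36, 1.47, 0, 0], [-0.57, 0.85, 0, -7.5], [-0.44, 0.91, 0, -7.5], [-0.33, 0.97, 0, -7.5], [-0.2, 1.0, 0, -7.5], [0, 0, 0, 0]]}}

```text
time: 7.68
ee_pos: [0.4022, -0.2705, 0.2294]
ee_rot: [[-0.95, 0.312, 0.003], [0.312, 0.95, -0.001], [-0.003, 0.0, -1.0]]
ft_force: [0.2, 0.1, -0.2]
gripper_width: 0.0004
grasp_force: 0.0
```

```bash
python3 - <<'E'
from plan import *
c=env.capture("side");im=c["image"].astype(int)
m=(im[...,0]>120)&(im[...,1]<60)&(im[...,2]<60);m[:170]=0;m[215:]=0;m[:,:255]=0;m[:,330:]=0
ys,xs=np.where(m);p=(xs.mean(),ys.mean());h=ray(c,p,.242);v=(h[:2]-A);v=np.array([v@ex,v@ey]);print(len(xs),p,h,v,np.hypot(*v),180-np.degrees(np.arctan2(v[1],v[0])))
E
```

```text
0 (np.float64(nan), np.float64(nan)) [nan nan nan] [nan nan] nan nan<stdin>:4: RuntimeWarning: Mean of empty slice.
  ret = ret.dtype.type(ret / rcount)
```

The force stays near zero past the point where a locked handle would block the tool, so the wheel is turning. I continue.

Emit:
{"name": "carry_out", "arguments": {"moves": [[-0.06, 1.01, 0, -7.5], [0.07, 1.02, 0, -7.5], [0.2, 1.0, 0, -7.5], [0.32, 0.96, 0, -7.5], [0.46, 0.91, 0, -7.5], [0.56, 0.85, 0, -7.5], [0.68, 0.76, 0, -7.5], [0.76, 0.67, 0, -7.5], [0.85, 0.57, 0, -7.5], [0.91, 0.44, 0, -7.5], [0.97, 0.33, 0, -7.5], [1.0, 0.2, 0, -7.5]]}}

```text
time: 9.22
ee_pos: [0.4535, -0.2654, 0.2184]
ee_rot: [[0.199, 0.979, 0.047], [0.971, -0.204, 0.128], [0.134, 0.02, -0.991]]
ft_force: [-14.1, 17.5, 7.3]
gripper_width: 0.0005
grasp_force: 9.2
```

```bash
cat > red.py <<'E'
from plan import *
def red(n):
    c=env.capture(n);im=c["image"].astype(int)
    m=((im[...,0]>110)&(im[...,1]<65)&(im[...,2]<65)).astype(np.uint8)
    k,l,s,ce=cv2.connectedComponentsWithStats(m)
    for i in range(1,k):
        h=ray(c,ce[i],.242 if n=="side" else .255);v=(h[:2]-A);v=np.array([v@ex,v@ey])
        if s[i,4]>8 and .05<np.hypot(*v)<.09: print(n,s[i],h,np.hypot(*v),"theta",(180-np.degrees(np.arctan2(v[1],v[0])))%360)
if __name__=="__main__":
    red("top");red("side");print(env.sense()["q"],env.sense()["ee_pos"],env.sense()["ft_force"])
E
python3 red.py
```

```text
[-0.26534127  0.1413855  -0.24929246 -0.14641952 -1.17323424 -3.02670585] [ 0.45264883 -0.26693839  0.21739307] [-1.21507754 -0.73473163 -1.00298198]
```

The last joint ran to its limit: clockwise yaw lowers q6, and I assumed the opposite. I lift straight up, turn the tool back half a turn, and look.

Emit:
{"name": "carry_out", "arguments": {"moves": [[0, 0, 2, 0], [0, 0, 3, 0], [0, 0, 4, 0], [-1, -4, 0, 10], [-1, -4, 0, 10], [-2, -4, 0, 10], [-2, -4, 0, 10], [-2, -4, 0, 10], [-2, -4, 0, 10], [-2, -3, 0, 10], [-2, -3, 0, 10], [0, 0, 0, 10]]}}

```text
time: 10.82
ee_pos: [0.3107, -0.5728, 0.3068]
ee_rot: [[-0.972, 0.19, -0.135], [0.185, 0.981, 0.049], [0.142, 0.023, -0.99]]
ft_force: [0.4, 0.2, -0.7]
gripper_width: 0.0007
grasp_force: 0.0
```

```bash
python3 red.py; python3 - <<'E'
from plan import *
v=env.capture("top")["image"][160:270,210:370,::-1]; cv2.imwrite("pics/c6.png",cv2.resize(v,None,fx=5,fy=5,interpolation=cv2.INTER_CUBIC))
print(env.sense()["ee_rot"])
E
```

```text
top [269 203   8  10  25] [ 0.47084131 -0.1955589   0.255     ] 0.06594771554514094 theta 94.39347657866693
side [263 163   9  16 117] [ 0.46842169 -0.19737664  0.242     ] 0.06449675967814301 theta 92.06009609933582
[-0.73917732  0.35439715  0.15530572  0.05411506 -1.50436814 -1.0305055 ] [ 0.31200392 -0.57117666  0.30731519] [0.66314796 1.55267912 0.24507361]
[[-0.97127928  0.19700985 -0.13343045]
 [ 0.19199707  0.98014251  0.04957603]
 [ 0.14054782  0.02253392 -0.98981742]]
```

View pics/c6.png

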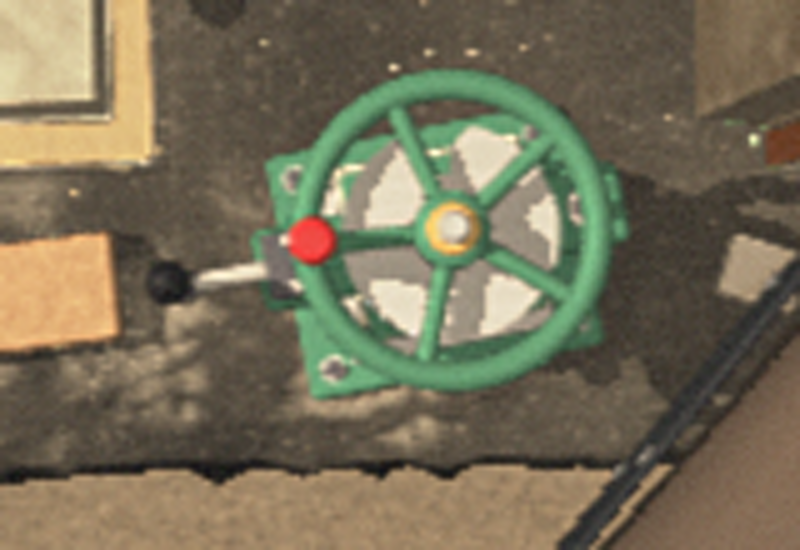

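The picture (5x crop) shows the black ball clear at (170,283), so the bolt is out. The handle is at (312,240), so the wheel is at about 93°. The tool keeps a harmless 8° sideways tilt. I plan the rest in two segments within q6's range.

```bash
cat > seg.py <<'E'
from plan import *
def seg(ths,start,ors=None,L=.034,r=.07):
    p=np.array(start[:2])
    for i,t in enumerate(ths):
        o=t if ors is None else ors[i]
        a=np.pi-np.radians(t);b=np.pi-np.radians(o)
        q=r*np.array([np.cos(a),np.sin(a)])-(L[i] if np.ndim(L) else L)*np.array([np.sin(b),-np.cos(b)])
        n=A+q[0]*ex+q[1]*ey; d=np.round((n-p)*100,2); p=p+d/100; print(t,o,d.tolist(),np.round(p,3).tolist())
E
python3 - <<'E'
from seg import *
s=env.sense();print(s["ee_pos"])
seg([93,93]+list(np.arange(98,230,7.5)),s["ee_pos"],L=[.052]+[.034]*30)
E
```

```text
[ 0.31218764 -0.57091181  0.30743433]
93 93 [10.5, 37.15] [0.417, -0.199]
93 93 [1.78, 0.26] [0.435, -0.197]
98.0 98.0 [0.58, 0.36] [0.441, -0.193]
105.5 105.5 [0.92, 0.44] [0.45, -0.189]
113.0 113.0 [0.97, 0.32] [0.46, -0.186]
120.5 120.5 [1.0, 0.19] [0.47, -0.184]
128.0 128.0 [1.01, 0.05] [0.48, -0.183]
135.5 135.5 [1.02, -0.07] [0.49, -0.184]
143.0 143.0 [0.99, -0.21] [0.5, -0.186]
150.5 150.5 [0.96, -0.34] [0.509, -0.189]
158.0 158.0 [0.91, -0.46] [0.519, -0.194]
165.5 165.5 [0.84, -0.57] [0.527, -0.2]
173.0 173.0 [0.76, -0.68] [0.535, -0.207]
180.5 180.5 [0.66, -0.78] [0.541, -0.214]
188.0 188.0 [0.56, -0.85] [0.547, -0.223]
195.5 195.5 [0.44, -0.92] [0.551, -0.232]
203.0 203.0 [0.32, -0.96] [0.554, -0.242]
210.5 210.5 [0.19, -1.0] [0.556, -0.252]
218.0 218.0 [0.05, -1.02] [0.557, -0.262]
225.5 225.5 [-0.07, -1.01] [0.556, -0.272]
```

Emit:
{"name": "carry_out", "arguments": {"moves": [[0.95, 3.38, 0, 10], [0.95, 3.38, 0, 10], [0.95, 3.38, 0, 10], [0.95, 3.38, 0, 10], [0.95, 3.38, 0, 10], [0.95, 3.38, 0, 10], [0.95, 3.38, 0, 10], [0.95, 3.38, 0, 10], [0.95, 3.38, 0, 10], [0.95, 3.38, 0, 10], [0.95, 3.35, 0, 10], [0, 0, 0, 0]]}}

```text
time: 12.48
ee_pos: [0.4168, -0.1977, 0.308]
ee_rot: [[0.154, -0.988, 0.002], [-0.978, -0.153, -0.142], [0.141, 0.02, -0.99]]
ft_force: [-0.1, -0.6, -0.6]
gripper_width: 0.0001
grasp_force: 0.0
```

```bash
python3 - <<'E'
from seg import *
s=env.sense();print(s["ee_pos"],s["q"],s["ee_rot"])
E
```

```text
[ 0.41680718 -0.1976835   0.30799396] [ 0.11220077 -0.08703047 -0.40030258  0.14823866 -1.27510229 -0.00176962] [[ 0.15421919 -0.98803542  0.00156534]
 [-0.97798965 -0.15287615 -0.14200398]
 [ 0.14054426  0.02036885 -0.98986485]]
```

Emit:
{"name": "carry_out", "arguments": {"moves": [[0, 0, -4, 0], [0, 0, -3.8, 0], [0.9, 0.13, 0, 0], [0.88, 0.05, 0, 0], [0.58, 0.36, 0, -5], [0.92, 0.44, 0, -7.5], [0.97, 0.32, 0, -7.5], [1.0, 0.19, 0, -7.5], [1.01, 0.05, 0, -7.5], [1.02, -0.07, 0, -7.5], [0.99, -0.21, 0, -7.5]]}}

```text
time: 13.85
ee_pos: [0.5005, -0.1873, 0.2308]
ee_rot: [[-0.656, -0.747, -0.109], [-0.742, 0.664, -0.091], [0.14, 0.021, -0.99]]
ft_force: [-2.2, -0.3, 1.4]
gripper_width: 0.0004
grasp_force: 0.8
```

```bash
python3 red.py
```

```text
side [284 160  10  16 120] [ 0.52023428 -0.21331701  0.242     ] 0.06303913898003713 theta 142.35189256986587
[ 0.07055018  0.17599098 -0.27423535  0.08794734 -1.23669034 -0.82720279] [ 0.50133235 -0.18755428  0.2302783 ] [-0.24063102 -0.0978494  -0.54269923]
```

Emit:
{"name": "carry_out", "arguments": {"moves": [[0.96, -0.34, 0, -7.5], [0.91, -0.46, 0, -7.5], [0.84, -0.57, 0, -7.5], [0.76, -0.68, 0, -7.5], [0.66, -0.78, 0, -7.5], [0.56, -0.85, 0, -7.5], [0.44, -0.92, 0, -7.5], [0.32, -0.96, 0, -7.5], [0.19, -1.0, 0, -7.5], [0.05, -1.02, 0, -7.5], [-0.07, -1.01, 0, -7.5], [0, 0, 0, 0]]}}

```text
time: 15.45
ee_pos: [0.5555, -0.2738, 0.2301]
ee_rot: [[-0.825, 0.555, -0.103], [0.547, 0.831, 0.096], [0.139, 0.023, -0.99]]
ft_force: [-0.4, -0.1, 0.2]
gripper_width: 0.0003
grasp_force: 0.0
```

```bash
python3 red.py
```

```text
side [309 181   9  12  92] [ 0.52928949 -0.30957699  0.242     ] 0.06991964852902552 theta 235.50765879991476
[-0.19068091  0.35116813  0.03115178 -0.07670101 -1.37210569 -1.94567579] [ 0.55529395 -0.27303034  0.22966657] [ 0.25333345 -0.54872448 -0.49047934]
```

Emit:
{"name": "carry_out", "arguments": {"moves": [[0.8, 1.2, 0, 0], [0, 0, 4, 0], [0, 0, 4, 10], [0, 0, 0, 10], [0, 0, 0, 10], [0, 0, 0, 10], [0, 0, 0, 10], [0, 0, 0, 10], [0, 0, 0, 10], [0, 0, 0, 10], [0, 0, 0, 10], [0, 0, 0, 10]]}}

```text
time: 17.05
ee_pos: [0.5638, -0.2597, 0.3091]
ee_rot: [[-0.389, -0.918, -0.077], [-0.91, 0.396, -0.12], [0.141, 0.023, -0.99]]
ft_force: [-0.8, -0.3, 0.5]
gripper_width: 0.0004
grasp_force: 0.0
```

Emit:
{"name": "carry_out", "arguments": {"moves": [[0, 0, 0, 10], [0, 0, 0, 10], [0, 0, 0, 10], [0, 0, 0, 10], [0, 0, 0, 10], [0, 0, 0, 10], [0, 0, 0, 10], [0, 0, 0, 10], [0, 0, 0, 0]]}}

```text
time: 18.18
ee_pos: [0.5634, -0.2602, 0.3095]
ee_rot: [[0.824, -0.556, 0.105], [-0.548, -0.831, -0.097], [0.141, 0.022, -0.99]]
ft_force: [-0.4, 0.0, 0.0]
gripper_width: -0.0001
grasp_force: 0.0
```

```bash
python3 red.py; python3 - <<'E'
from seg import *
s=env.sense();print(s["ee_rot"])
t=[225,225]+list(np.arange(232.5,361,7.5))
o=[225,225]+list(np.interp(np.arange(232.5,361,7.5),[225,270,300,315,352],[225,262,275,290,345]))
seg(t,s["ee_pos"],np.round(o,1),L=[.05]+[.034]*30)
E
```

```text
top [315 176   5   8  21] [ 0.53754452 -0.30308964  0.255     ] 0.07210408028748141 theta 227.213640971474
side [309 176  10  17 137] [ 0.53464457 -0.30220599  0.242     ] 0.06924053736132059 theta 228.02073679591436
[-0.06157917  0.14382503 -0.13801133  0.09851472 -1.1799755   1.00773388] [ 0.56341536 -0.26041507  0.30920213] [-0.11869393 -0.02422464  0.34109348]
[[ 0.8224144  -0.55926262  0.10421073]
 [-0.55116246 -0.82867753 -0.09753715]
 [ 0.14090598  0.02277891 -0.98976089]]
225 225.0 [0.16, 0.25] [0.565, -0.258]
225 225.0 [-0.89, -1.34] [0.556, -0.271]
232.5 231.2 [-0.26, -0.94] [0.554, -0.281]
240.0 237.3 [-0.38, -0.9] [0.55, -0.29]
247.5 243.5 [-0.48, -0.84] [0.545, -0.298]
255.0 249.7 [-0.58, -0.76] [0.539, -0.306]
262.5 255.8 [-0.67, -0.67] [0.532, -0.312]
270.0 262.0 [-0.74, -0.58] [0.525, -0.318]
277.5 265.2 [-0.85, -0.31] [0.517, -0.321]
285.0 268.5 [-0.87, -0.19] [0.508, -0.323]
292.5 271.8 [-0.87, -0.08] [0.499, -0.324]
300.0 275.0 [-0.85, 0.05] [0.491, -0.324]
307.5 282.5 [-0.83, -0.1] [0.482, -0.325]
315.0 290.0 [-0.83, 0.01] [0.474, -0.324]
322.5 301.1 [-0.89, -0.08] [0.465, -0.325]
330.0 312.3 [-0.93, 0.04] [0.456, -0.325]
337.5 323.4 [-0.95, 0.2] [0.446, -0.323]
345.0 334.6 [-0.95, 0.34] [0.437, -0.319]
352.5 345.0 [-0.88, 0.52] [0.428, -0.314]
360.0 345.0 [-0.24, 0.88] [0.426, -0.305]
```

Emit:
{"name": "carry_out", "arguments": {"moves": [[0.1, 0.15, -4, 0], [0, 0, -3.9, 0], [-0.4, -0.55, 0, 0], [-0.43, -0.69, 0, 0], [-0.26, -0.94, 0, -6], [-0.38, -0.9, 0, -6], [-0.48, -0.84, 0, -6], [-0.58, -0.76, 0, -6.5], [-0.67, -0.67, 0, -6], [-0.74, -0.58, 0, -6], [-0.85, -0.31, 0, -3], [-0.87, -0.19, 0, -3.5]]}}

```text
time: 19.77
ee_pos: [0.5091, -0.325, 0.2331]
ee_rot: [[0.225, -0.974, 0.015], [-0.964, -0.225, -0.144], [0.144, 0.018, -0.989]]
ft_force: [2.1, -1.2, 0.9]
gripper_width: 0.0006
grasp_force: 1.0
```

```bash
python3 red.py
```

```text
side [296 192  10  17 139] [ 0.47808059 -0.33614953  0.242     ] 0.07515515829511482 theta 282.20094468897094
[-0.1553859   0.18706819 -0.28417042  0.15980494 -1.06947289  0.30950735] [ 0.50797988 -0.32463672  0.23252203] [ 0.58054468 -0.14683862  0.93757122]
```

Emit:
{"name": "carry_out", "arguments": {"moves": [[-0.87, -0.08, 0, -3.2], [-0.85, 0.05, 0, -3.2], [-0.83, -0.1, 0, -7.5], [-0.83, 0.01, 0, -7.5], [-0.89, -0.08, 0, -10.5], [-0.93, 0.04, 0, -10.5], [-0.95, 0.2, 0, -10.5], [0, 0, 0, 0]]}}

```text
time: 20.88
ee_pos: [0.4466, -0.3238, 0.2312]
ee_rot: [[-0.63, -0.77, -0.106], [-0.764, 0.638, -0.094], [0.14, 0.021, -0.99]]
ft_force: [0.4, 0.1, -0.2]
gripper_width: 0.0004
grasp_force: 0.0
```

```bash
python3 red.py; python3 - <<'E'
from seg import *
s=env.sense();print(s["ee_rot"])
seg([345,350,355,360],s["ee_pos"],[334,342,350,355])
E
```

```text
top [316 225   7   7  23] [ 0.41868607 -0.3034669   0.255     ] 0.07376454257943851 theta 336.35071295367004
side [269 194  10  17 141] [ 0.42090458 -0.3101702   0.242     ] 0.07611035902859677 theta 331.2564364998883
[-0.19098097  0.1788845  -0.28327007  0.12142698 -1.19817735 -0.54615627] [ 0.44640005 -0.32365824  0.23068041] [-0.42228308  0.22529611 -0.05948985]
[[-0.62735954 -0.77145375 -0.10620319]
 [-0.76597978  0.63589996 -0.09437272]
 [ 0.14033879  0.02214387 -0.98985589]]
345 334 [-0.93, 0.45] [0.437, -0.319]
350 342 [-0.65, 0.29] [0.431, -0.316]
355 350 [-0.63, 0.37] [0.424, -0.313]
360 355 [-0.42, 0.5] [0.42, -0.308]
```

Emit:
{"name": "carry_out", "arguments": {"moves": [[-0.93, 0.45, 0, -10.5], [-0.65, 0.29, 0, -8], [-0.63, 0.37, 0, -8], [-0.2, 0.25, 0, -3], [0, 0, 0, 0], [0, 0, 0, 0]]}}

```text
time: 21.72
ee_pos: [0.4222, -0.31, 0.2303]
ee_rot: [[-0.924, -0.357, -0.139], [-0.356, 0.934, -0.029], [0.14, 0.022, -0.99]]
ft_force: [0.9, -1.0, 1.7]
gripper_width: 0.0008
grasp_force: 0.6
```

```bash
python3 red.py; python3 - <<'E'
from seg import *
print(env.sense()["ee_rot"])
E
```

```text
top [306 229   5   7  18] [ 0.41157133 -0.27590048  0.255     ] 0.06905540991418163 theta 359.03895674202846
side [260 190   8  17 104] [ 0.4064209  -0.28537158  0.242     ] 0.07656173333902248 theta 352.9382903819506
[-0.21356678  0.17215598 -0.26831008  0.06108811 -1.26137859 -1.01403989] [ 0.42218678 -0.30994855  0.23024586] [ 0.04418399 -1.31219945  1.17883077]
[[-0.92406482 -0.35595319 -0.13928939]
 [-0.35545479  0.9342343  -0.02929448]
 [ 0.14055639  0.02244108 -0.98981832]]
```

Emit:
{"name": "carry_out", "arguments": {"moves": [[0.7, -1.8, 0, 0], [0, 0, 4, 0], [0, 0, 4, 0], [-2, -4, 0, 0], [-2, -4, 0, 0], [-2, -4, 0, 0], [-2, -4, 0, 0], [-2, -4, 0, 0], [-1.5, -3, 0, 0], [0, 0, 0, 0]]}}

```text
time: 23.08
ee_pos: [0.3123, -0.56, 0.3086]
ee_rot: [[-0.925, -0.352, -0.142], [-0.351, 0.936, -0.027], [0.142, 0.025, -0.99]]
ft_force: [0.1, 0.7, 0.2]
gripper_width: 0.0003
grasp_force: 0.0
```

```bash
python3 red.py; python3 - <<'E'
from seg import *
def f(im,x0,y0):
    im=im.astype(int);m=(im[...,0]>110)&(im[...,1]<65)&(im[...,2]<65);m=m[170-y0:250-y0,250-x0:330-x0]
    y,x=np.where(m);return x.mean()+250,y.mean()+170,len(x)
a=cv2.imread("pics/top0.png")[:,:,::-1];b=cv2.imread("pics/crop4.png")[:,:,::-1];b=cv2.resize(b,None,fx=.25,fy=.25,interpolation=cv2.INTER_AREA)
print("top",f(a,0,0));
c=env.capture("top");v=c["image"];print("top now",f(v,0,0))
d=env.capture("side");print("side0",f(b,220,150),"now",f(d["image"],0,0))
print(env.sense()["ee_pos"])
cv2.imwrite("pics/c7.png",np.hstack([cv2.resize(v[170:260,220:350,::-1],None,fx=3,fy=3),cv2.resize(d["image"][150:240,230:360,::-1],None,fx=3,fy=3)]))
E
```

```text
top [307 228   9   9  24] [ 0.41109817 -0.28527343  0.255     ] 0.07211004007678089 theta 351.8291346080456
side [262 190   6   3  12] [ 0.42174878 -0.26403535  0.242     ] 0.057331631300173956 theta 8.465133592526001
[-0.68777667  0.29686235  0.05380946  0.11203674 -1.4205889  -0.54211686] [ 0.31346756 -0.55830978  0.30918752] [-0.09456127  0.19552529  0.43234677]
top (np.float64(308.51851851851853), np.float64(232.85185185185185), 27)
top now (np.float64(311.5652173913044), np.float64(232.2173913043478), 23)
side0 (np.float64(261.6470588235294), np.float64(196.28676470588235), 136) now (np.float64(261.9230769230769), np.float64(191.46153846153845), 13)
[ 0.31421832 -0.55756672  0.30985013]
```

View pics/c7.png

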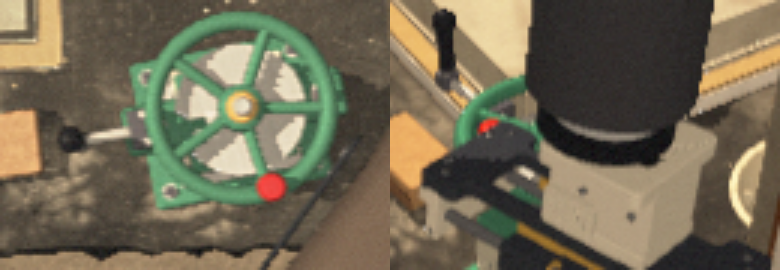

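The top view shows the handle at (271,187) in the crop, about 6° short of its start place, and the ball fully out at (70,139). I add a small nudge to close the gap.

Emit:
{"name": "carry_out", "arguments": {"moves": [[2.3, 4.5, 0, -5], [2.3, 4.5, 0, -4], [2.3, 4.5, 0, 0], [2.3, 4.5, 0, 0], [2.3, 4.8, 0, 0], [-0.4, 0, -4, 0], [-0.2, 0, -3.9, 0], [-0.2, 1.0, 0, 0], [-0.2, 0.6, 0, 0], [-0.2, 0.6, 0, 0], [-0.1, 0.4, 0, 0], [0, 0, 0, 0]]}}

```text
time: 24.78
ee_pos: [0.4162, -0.3037, 0.2318]
ee_rot: [[-0.969, -0.204, -0.141], [-0.205, 0.979, -0.007], [0.139, 0.022, -0.99]]
ft_force: [-0.4, -0.5, -0.0]
gripper_width: 0.0007
grasp_force: 0.3
```

Emit:
{"name": "carry_out", "arguments": {"moves": [[0, 0, 0, 0], [0.4, -1.9, 0, 0], [0, 0, 4, 0], [0, 0, 4, 0], [-2, -4, 0, 0], [-2, -4, 0, 0], [-2, -4, 0, 0], [-2, -4, 0, 0], [-2, -4, 0, 0], [-1.2, -2.5, 0, 0], [0, 0, 0, 0]]}}

```text
time: 26.15
ee_pos: [0.3064, -0.55, 0.3097]
ee_rot: [[-0.969, -0.2, -0.144], [-0.202, 0.979, -0.005], [0.142, 0.024, -0.99]]
ft_force: [-0.5, 0.5, 0.4]
gripper_width: 0.0005
grasp_force: 0.0
```

```bash
python3 - <<'E'
from seg import *
def f(im):
    im=im.astype(int);m=(im[...,0]>110)&(im[...,1]<65)&(im[...,2]<65);m=m[170:250,250:330]
    y,x=np.where(m);return x.mean()+250,y.mean()+170,len(x)
c=env.capture("top");a=cv2.imread("pics/top0.png")[:,:,::-1]
for im in(a,c["image"]):
    p=f(im);h=ray(c,p[:2],.255)[:2]-A;print(p,180-np.degrees(np.arctan2(h@ey,h@ex)))
s=env.sense();print(s["ee_pos"],s["q"])
print(A+.195*ey)
E
```

```text
(np.float64(308.51851851851853), np.float64(232.85185185185185), 27) 357.81650932905154
(np.float64(308.625), np.float64(233.33333333333334), 24) 357.8597603219739
[ 0.30699654 -0.54900155  0.30988354] [-0.69172221  0.2905355   0.0529113   0.09638862 -1.44195556 -0.69234316]
[ 0.44012325 -0.06991468]
```

The handle is back at its start place to the pixel. I go outside the ball and push the bolt home.

Emit:
{"name": "carry_out", "arguments": {"moves": [[1.47, 5.27, 0, 0], [1.47, 5.27, 0, 0], [1.47, 5.27, 0, 0], [1.47, 5.27, 0, 0], [1.47, 5.27, 0, 0], [1.47, 5.27, 0, 0], [1.47, 5.27, 0, 0], [1.47, 5.27, 0, 0], [1.47, 5.27, 0, 0], [0, 0, 0, 0]]}}

```text
time: 27.45
ee_pos: [0.441, -0.0702, 0.3111]
ee_rot: [[-0.968, -0.209, -0.142], [-0.21, 0.978, -0.007], [0.14, 0.023, -0.99]]
ft_force: [0.4, -0.1, -1.2]
gripper_width: 0.0008
grasp_force: 0.0
```

Emit:
{"name": "carry_out", "arguments": {"moves": [[0, 0, -4, 0], [0, 0, -3.9, 0], [0.1, -0.6, 0, 0], [0.1, -0.6, 0, 0], [0.1, -0.5, 0, 0], [0.1, -0.5, 0, 0], [0.1, -0.5, 0, 0], [0.1, -0.5, 0, 0], [0.1, -0.4, 0, 0], [0, 0, 0, 0]]}}

```text
time: 28.7
ee_pos: [0.4472, -0.1098, 0.2319]
ee_rot: [[-0.969, -0.203, -0.143], [-0.204, 0.979, -0.007], [0.141, 0.023, -0.99]]
ft_force: [-0.2, 0.7, -0.2]
gripper_width: 0.0001
grasp_force: 0.0
```

Emit:
{"name": "carry_out", "arguments": {"moves": [[0.1, -0.4, 0, 0], [0.1, -0.4, 0, 0], [0, -0.3, 0, 0], [0, -0.1, 0, 0], [0, 0, 0, 0]]}}

```text
time: 29.32
ee_pos: [0.4494, -0.1216, 0.232]
ee_rot: [[-0.969, -0.203, -0.142], [-0.205, 0.979, -0.007], [0.141, 0.023, -0.99]]
ft_force: [-0.9, 1.0, -1.2]
gripper_width: 0.0005
grasp_force: 0.4
```

Emit:
{"name": "carry_out", "arguments": {"moves": [[0, -0.1, 0, 0], [0, -0.1, 0, 0], [0, 0, 0, 0]]}}

```text
time: 29.7
ee_pos: [0.4495, -0.1235, 0.2321]
ee_rot: [[-0.969, -0.204, -0.142], [-0.205, 0.979, -0.006], [0.14, 0.023, -0.99]]
ft_force: [0.5, 1.7, -0.4]
gripper_width: 0.0007
grasp_force: 0.8
```

Emit:
{"name": "carry_out", "arguments": {"moves": [[0, -0.1, 0, 0], [0, -0.1, 0, 0], [0, 0, 0, 0]]}}

```text
time: 30.08
ee_pos: [0.4493, -0.1256, 0.2321]
ee_rot: [[-0.969, -0.203, -0.142], [-0.205, 0.979, -0.007], [0.141, 0.023, -0.99]]
ft_force: [1.6, 2.5, -0.8]
gripper_width: 0.0004
grasp_force: 0.8
```

Emit:
{"name": "carry_out", "arguments": {"moves": [[0, -0.1, 0, 0], [0, -0.1, 0, 0], [0, 0, 0, 0]]}}

```text
time: 30.45
ee_pos: [0.4494, -0.1262, 0.2321]
ee_rot: [[-0.969, -0.204, -0.142], [-0.205, 0.979, -0.004], [0.14, 0.025, -0.99]]
ft_force: [0.4, 9.7, 2.4]
gripper_width: 0.0004
grasp_force: 4.8
```

Emit:
{"name": "carry_out", "arguments": {"moves": [[0, -0.1, 0, 0], [0, -0.1, 0, 0], [0, 0, 0, 0]]}}

```text
time: 30.82
ee_pos: [0.4495, -0.1265, 0.2321]
ee_rot: [[-0.969, -0.204, -0.141], [-0.206, 0.979, -0.002], [0.139, 0.028, -0.99]]
ft_force: [-1.0, 19.6, 6.0]
gripper_width: 0.0007
grasp_force: 9.8
```

The bolt is hard against its stop. I back off, lift, and check.

Emit:
{"name": "carry_out", "arguments": {"moves": [[0, 0.4, 0, 0], [-0.4, 2, 0, 0], [0, 0, 4, 0], [0, 0, 4, 0], [-1.3, -5.2, 0, 0], [-1.4, -5.2, 0, 0], [-1.4, -5.2, 0, 0], [-1.4, -5.2, 0, 0], [-1.4, -5.2, 0, 0], [-1.4, -5.2, 0, 0], [-1.4, -5.2, 0, 0], [-1.4, -5.2, 0, 0]]}}

```text
time: 32.33
ee_pos: [0.3328, -0.5234, 0.312]
ee_rot: [[-0.969, -0.203, -0.144], [-0.204, 0.979, -0.007], [0.142, 0.023, -0.99]]
ft_force: [0.6, -0.1, 0.0]
gripper_width: 0.0004
grasp_force: 0.0
```

```bash
python3 - <<'E'
from seg import *
def f(im):
    im=im.astype(int);m=(im[...,0]>110)&(im[...,1]<65)&(im[...,2]<65);m=m[170:250,250:330]
    y,x=np.where(m);return x.mean()+250,y.mean()+170,len(x)
c=env.capture("top");a=cv2.imread("pics/top0.png")[:,:,::-1]
for im in(a,c["image"]):
    p=f(im);h=ray(c,p[:2],.255)[:2]-A;print(p,180-np.degrees(np.arctan2(h@ey,h@ex)))
print(env.sense()["ee_pos"])
cv2.imwrite("pics/c8.png",np.hstack([cv2.resize(i[170:260,230:350,::-1],None,fx=3,fy=3) for i in (a,c["image"])]))
E
```

```text
(np.float64(308.51851851851853), np.float64(232.85185185185185), 27) 357.81650932905154
(np.float64(305.7692307692308), np.float64(230.23076923076923), 13) 2.0606408456219754
[ 0.3308718  -0.52787211  0.31085226]
```

View pics/c8.png

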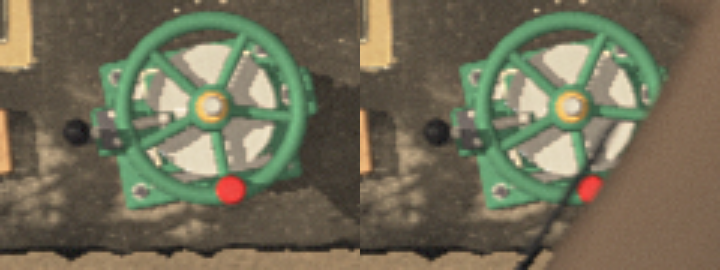

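The two halves (start on the left, now on the right) match: the ball is at (76,131) and (436,131), and the handle and spokes are in the same places. The robot is clear, so I hand the job in.

```bash
python3 -c "
from station import env
print(env.sign_off())"
```

```text
the job is handed in; nothing more can be done
None
```

The job is handed in, with no verdict returned: the bolt was pushed out, the wheel turned one full turn, and the bolt pushed home; the last picture matches the start, but I did not check the pad's force on the mould. Partway, the last joint reached its limit and the fingers bumped something near the hub at about 22 N, under the 30 N limit.

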